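Stage a bushing and hold the sprung chute cover at its set pointer

ROBOT

A 7-joint arm with a two-finger parallel gripper is mounted at the origin on the work surface. World frame = base frame: x ahead of the robot, y to its left, z up, the work surface at z = 0. Lengths are in m, angles in rad, forces in N, time in s.
With the tool pointing down it reaches from about 0.425 to 0.975 m from the base axis. Payload 16.7 kg.
Tool frame: the origin (TCP) lies midway between the tips of the shut fingers; the grasp point (between the pads) lies 19 mm behind it; z points along the fingers, y is the line along which they close (so a half turn about z gives the same grasp; the last joint's range is limited). The gripper opens to 85 mm and grips with 20 to 120 N. Pads are 22 mm wide; open, the fingers measure 114 mm over their backs; the gripper's body (76 mm by 85 mm) begins 54 mm behind the grasp point. The pads swing forward as they close: fully open they stand 13 mm farther back than shut.
Start: joints at [-1.331, 0.426, 0.074, 1.606, -0.034, 1.111, -0.067], TCP at [0.257, 0.624, 0.231] pointing down, gripper open.
Joint ranges: [-2.85, 2.85], [-0.5, 2.14], [-1.23, 1.37], [0.21, 2.46], [-1.02, 4.16], [0.16, 2.05], [-2.73, 2.73]. Speed limits (rad/s): [1.89, 1.89, 2.39, 2.39, 3.01, 3.01, 3.01].

INTERFACE

Orientations are given as a 3x3 rotation matrix whose columns are the frame's x, y, z axes.
In Python, from plant import state, get_image, calibration, job_done gives the robot as it stands.
- The arm moves only by the tool drive_tool, never from a script. Its argument "targets" is a list of rows, each an object of numbers: "claw": the opening, from 0 (shut) to 1 (fully open); "x", "y", "z": the shift along the world's x, y, z in m; "twist": the turn about the world's z in degrees. In form: [{"claw": .., "x": .., "y": .., "z": .., "twist": ..}, ...]. A call has 1 to 8 rows; each row is the pose to reach, as a shift and turn from the pose commanded when the call began; what a row does not reach only later rows make up. A row lasts 1/12 s, in which the tool goes at most 41.7 mm and 7.16 degrees, less where a joint would pass 70% of its speed; a pose out of reach is approached as far as the arm can. A call with a gripper value outside its range is refused whole. The fingers move at their own pace and stop on an object; "squeeze" is the grip in N (left out, the last holds). Time passes only in rows, so rows that repeat a pose let the fingers close. It gives the time, the measured TCP pose, the force, the opening and the grip force at its end, in the units of the state.
- state(): the state, without advancing time (a new reading comes with each control period).
- get_image(name): name is "scene" or "side" or "wrist"; returns the picture (480x640x3 uint8, red, green, blue); there is no depth.
- calibration(name): a dict with "fx", "fy", "cx", "cy" (pixels), "camera_from_world" (4x4, takes a point from world to camera coordinates); the wrist camera has in their place "tool_from_camera" (4x4, takes a point from camera to tool coordinates, whose origin is the TCP and whose axes are the flange's). Camera axes: x right, y up, looking along -z (the intrinsics and any distortion apply to the point x, -y, -z); pixel columns grow to the right and rows downward; lengths in m; the calibration is good to about 2 mm. A picture is of the moment at which its call begins: read the wrist's pose just before it. calibration takes no time and is no camera call.
- job_done(): hands the job in; it is judged then, once.
The state is a dict: "time": time; "q": joint angles; "qvel": joint speeds; "joint_torque": joint torques, N m; "position": TCP position; "tcp_rot": TCP orientation; "contact_force": force on the tool from outside, world axes, zero at the start; "torque": the same for the moment, N m; "width": finger opening in m; "finger_force": force on a finger pad.
Only numpy, scipy, OpenCV 4.12 (cv2) and the standard library are available. Lean on these libraries where they do the work, as an engineer would, in place of code of your own. Each camera call takes 0.05 s, during which the arm holds its last target. There are 200 camera calls.

TASK

Slide the bronze bushing across the bench, without lifting or tipping it, until it stands inside the ring scribed on the bench top, while the chute cover is still shut. Then lift the sprung cover of the chute head with the gripper until it lines up with the set pointer at its side, and finish while still holding it steady there, so that I can feed the bushing down the chute. Leave the pointer and the other things on the bench as they are.

Things in the scene. Friction and masses are not known exactly. Their poses are not given: they have to be found in the camera images.
- bushing: bronze bushing: a plain yellowish tube standing on end on the bench, outer diameter 40, bore 25, height 35 mm, about 0.23 kg. Origin at the centre of its underside, z up along its axis.
- spot: thin dark ring scribed flat on the bench top (no height to speak of, not an obstacle), inner diameter 70, outer 76 mm. Origin at its centre, at bench height. The bushing fits inside it with 15 mm to spare all round.
- chute_head: fixed open-topped sheet metal box at the head of the chute, 180 (x) by 190 (y) mm, walls 80 mm high. Origin at the centre of its underside on the bench; its z is up, its -x side faces roughly to the robot, the chute leaves from its +x side (outside the bench edge a crate stands on the floor).
- cover: flat stainless cover, 185 by 190 mm, 4 mm thick, on the box's top. Origin on its hinge axis at the box's far (+x) top edge, 90 mm beyond the box centre, 82.5 mm above the bench; it reaches from there along its own -x; y is the hinge axis. Shut, its axes are the chute head's; opening turns it about +y, up to 1.2 rad, the front edge rising. Spring and weight pull it shut: let go, it falls.
- bar (a point): middle of the cover's handle: round steel bar 10 mm thick, parallel to the hinge, near the front edge, 66 mm clear between its two posts, 35 mm clear under it. Point 155 mm from the hinge axis along the cover's -x, 42 mm above the cover's middle plane. Axes as the cover's. Lifting along its arc takes 4 N just open, 7 N at 0.8 rad (14 N straight up). The bar can turn between pinching fingers.
- pointer: set pointer: dark straight rod 6 mm thick, 180 mm long, stiffly hinged on the cover's hinge axis, 118 mm to the +y side of the cover's middle, by a curved strip. It stands at the angle wanted of the cover, 0.45 to 0.80 rad above level. Origin as the cover's; the rod lies along its -x. The cover is at the mark when its x axis is parallel to the pointer's.
- pointer_tip (a point): free end of the pointer rod, 180 mm from the hinge axis. Axes as the pointer's.
- cap_tin: bystander: round red plastic tin of valve caps, 66 mm diameter, 46 mm high. Origin at the centre of its underside.
- throttle_tube: bystander: knurled aluminium throttle tube standing on its drum, tube 29 mm diameter, drum 52 mm diameter, 125 mm high. Origin at the centre of its underside.
- rivet_tool: bystander: steel link riveting tool, a C-shaped frame with a screw and cross handle, lying flat, about 75 by 135 mm, 20 mm high. Origin on the bench under its middle.

How it is judged:
On the way:
1. the bushing stands still inside the ring while the cover is still shut (horizontal distance between bushing and spot below 0.017 m and linear speed of bushing below 0.02 m/s and angle between cover's own z axis and vertical below 0.08 rad), for 0.2 s.
At the end, for the whole second after the job is handed in: The bushing stands upright and still on the bench, its centre within 17 mm of the ring's centre; the cover is held by the gripper's fingers (more than 1 N), still, within 0.08 rad of the pointer's angle (horizontal distance between bushing and spot below 0.017 m and angle between bushing's own z axis and vertical below 0.1 rad and height (world z) of bushing below 0.004 m and linear speed of bushing below 0.02 m/s and angle between the x axis of cover and the x axis of pointer, either way round below 0.08 rad and angular speed of cover below 0.1 rad/s and contact force between the fingers and cover above 1 N); the arm keeps its last pose, push and grip.
It fails at once if the bushing is lifted off the bench (over 10 mm) or tipped (over 0.35 rad) (height (world z) of bushing above 0.01 m or angle between bushing's own z axis and vertical above 0.35 rad).
It fails at once if the set pointer is shifted (tip by over 8 mm) (distance of pointer_tip from where it was at the start of the episode above 0.008 m).
It fails at once if a bystander is shifted by over 20 mm (distance of any of cap_tin, throttle_tube, rivet_tool from where it was at the start of the episode above 0.02 m).
It also fails if it takes over 64 s, if anything falls off the work surface, if the arm or the gripper's body presses on something with over 40 N, if the wrist force passes 120 N, or if a joint passes its speed limit or range.

## Working session

There is one attempt and no reset: what is moved stays moved. The work goes in short steps, Python scripts to look and compute and a tool call to move; the robot and the scene stay as the last step left them, time stands still between calls to the robot, and variables do not carry over. Pictures are saved under pics/ and viewed, at most 10 in all, crops included, and the job is handed in when it is done.

Besides the shell and the picture viewer there is one more tool, called after "Call:" as name(argument=value, ...), one argument or row to a line, values as JSON. drive_tool: Moves the arm, as the interface text tells. Its arguments: {"type":"object","properties":{"targets":{"type":"array","items":{"type":"object","properties":{"claw":{"type":"number"},"x":{"type":"number"},"y":{"type":"number"},"z":{"type":"number"},"twist":{"type":"number"}}}},"squeeze":{"type":"number"}},"required":["targets"]}

```bash
mkdir -p pics; cat > h.py <<'E'
import numpy as np, cv2
from plant import *
def snap(n,f):
    im=get_image(n); cv2.imwrite('pics/'+f,im[:,:,::-1]); return im
def ray(n,u,v,s=None):
    c=calibration(n)
    K=np.array([[c['fx'],0,c['cx']],[0,c['fy'],c['cy']],[0,0,1]])
    d=c.get('distortion',None)
    p=cv2.undistortPoints(np.array([[[u,v]]],float),K,np.array(d,float) if d is not None else None)[0,0]
    dc=np.array([p[0],-p[1],-1.])
    if 'camera_from_world' in c: T=np.linalg.inv(np.array(c['camera_from_world']))
    else:
        s=s or state(); W=np.eye(4); W[:3,:3]=s['tcp_rot']; W[:3,3]=s['position']; T=W@np.array(c['tool_from_camera'])
    return T[:3,3],T[:3,:3]@dc
def onz(n,u,v,z,s=None):
    o,d=ray(n,u,v,s); return o+d*(z-o[2])/d[2]
def tri(a,b):
    (o1,d1),(o2,d2)=a,b
    A=np.stack([d1,-d2],1); t=np.linalg.lstsq(A,o2-o1,rcond=None)[0]
    p,q=o1+t[0]*d1,o2+t[1]*d2; return (p+q)/2,np.linalg.norm(p-q)
E
python3 - <<'E'
from h import *
for n in('scene','side','wrist'): 
    snap(n,n+'0.png'); c=calibration(n); print(n,{k:np.round(v,3).tolist() if not isinstance(v,str) else v for k,v in c.items()})
s=state();print(s)
E
```

```text
scene {'fx': 482.481, 'fy': 482.481, 'cx': 325.351, 'cy': 234.395, 'camera_from_world': [[0.549, 0.836, 0.005, -0.348], [-0.629, 0.409, 0.661, 0.287], [0.551, -0.366, 0.75, -1.7], [0.0, 0.0, 0.0, 1.0]]}
side {'fx': 484.714, 'fy': 484.714, 'cx': 317.779, 'cy': 245.99, 'camera_from_world': [[0.989, -0.15, 0.005, -0.601], [0.069, 0.485, 0.872, -0.143], [-0.134, -0.861, 0.49, -0.944], [0.0, 0.0, 0.0, 1.0]]}
wrist {'fx': 344.655, 'fy': 344.655, 'cx': 319.083, 'cy': 240.78, 'tool_from_camera': [[-0.001, 0.96, 0.28, 0.071], [1.0, 0.001, -0.001, 0.0], [-0.001, 0.28, -0.96, -0.142], [0.0, 0.0, 0.0, 1.0]]}
{'time': 0.15, 'q': array([-1.33049914,  0.42658053,  0.0738539 ,  1.60644373, -0.03409018,
        1.11078799, -0.06711252]), 'qvel': array([-0.00029209,  0.00058264, -0.00044584, -0.0052228 , -0.00033643,
       -0.00027557,  0.00097257]), 'joint_torque': array([ 2.60883506e-03, -9.50316167e+01,  3.76306996e+00, -4.63759375e+01,
        1.93272787e-02,  7.94679247e-03, -3.98482348e-05]), 'position': array([0.25640582, 0.62407502, 0.23078379]), 'tcp_rot': array([[-9.24971883e-01,  3.80035427e-01, -3.00842451e-04],
       [ 3.80035539e-01,  9.24971435e-01, -9.12345315e-04],
       [-6.84528673e-05, -9.58224587e-04, -9.99999539e-01]]), 'contact_force': array([-0.54838656, -0.40925683,  0.83661929]), 'torque': array([-0.00380391, -0.0293882 ,  0.00717019]), 'finger_force': 0.0, 'width': 0.08571731028709906}
```

View pics/scene0.png

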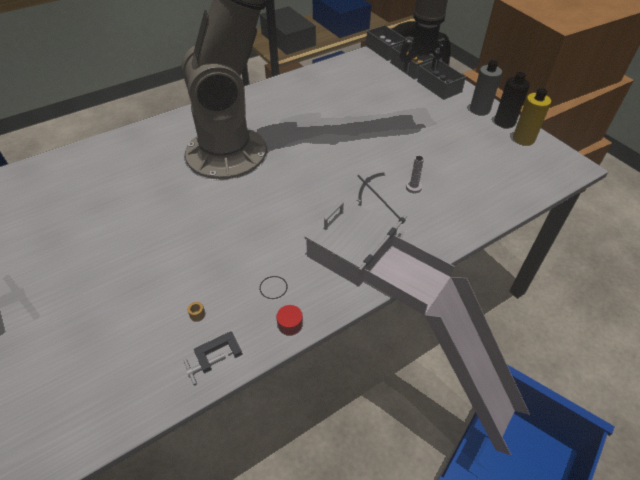

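View pics/side0.png

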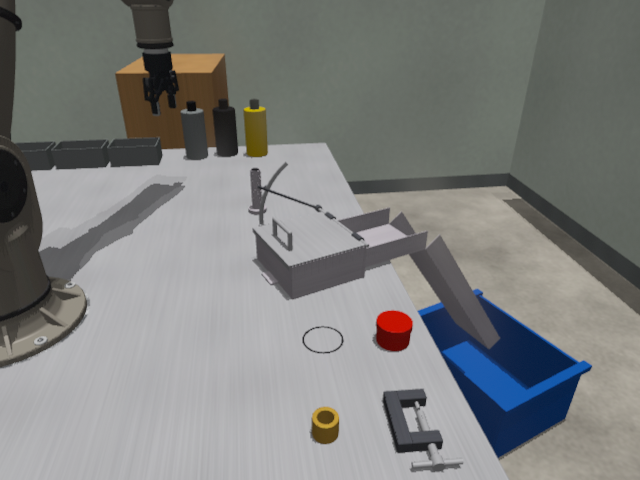

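Scene: bushing (196,310), ring (273,287), tin (290,319), handle bar ~(334,213), pointer tip ~(360,177). Side: bushing (325,418), ring (323,339), handle (282,228), pointer tip ~(259,187).

```bash
python3 - <<'E'
from h import *
for n,bb in(('scene',(180,295,215,325)),('side',(305,400,345,445))):
    im=cv2.imread(f'pics/{n}0.png'); hsv=cv2.cvtColor(im,cv2.COLOR_BGR2HSV)
    x0,y0,x1,y1=bb
    m=cv2.inRange(hsv,(8,100,40),(35,255,255)); M=np.zeros_like(m);M[y0:y1,x0:x1]=m[y0:y1,x0:x1]
    v,u=np.nonzero(M); print(n,'bush bbox',u.min(),u.max(),v.min(),v.max(), 'mid',onz(n,(u.min()+u.max())/2,(v.min()+v.max())/2,.0175))
    x0,y0,x1,y1=(255,270,289,302) if n=='scene' else (298,322,348,356)
    g=cv2.cvtColor(im,cv2.COLOR_BGR2GRAY)[y0:y1,x0:x1].astype(int); d=g<np.median(g)-35
    v,u=np.nonzero(d);u+=x0;v+=y0
    print(n,'ring bbox',u.min(),u.max(),v.min(),v.max(),onz(n,(u.min()+u.max())/2,(v.min()+v.max())/2,0))
a=cv2.imread('pics/scene0.png')[150:290,290:430]; b=cv2.imread('pics/side0.png')[155:295,235:375]
cv2.imwrite('pics/crops.png',np.hstack([cv2.resize(a,(400,400),interpolation=2)*1,cv2.resize(b,(400,400),interpolation=2)]))
E
```

```text
scene bush bbox 188 202 302 318 mid [ 0.55633519 -0.35381096  0.0175    ]
scene ring bbox 259 287 276 298 [ 0.59174677 -0.14408774  0.        ]
side bush bbox 312 338 407 443 mid [ 0.56449323 -0.35440048  0.0175    ]
side ring bbox 302 343 326 353 [ 0.59433232 -0.14688862  0.        ]
```

View pics/crops.png

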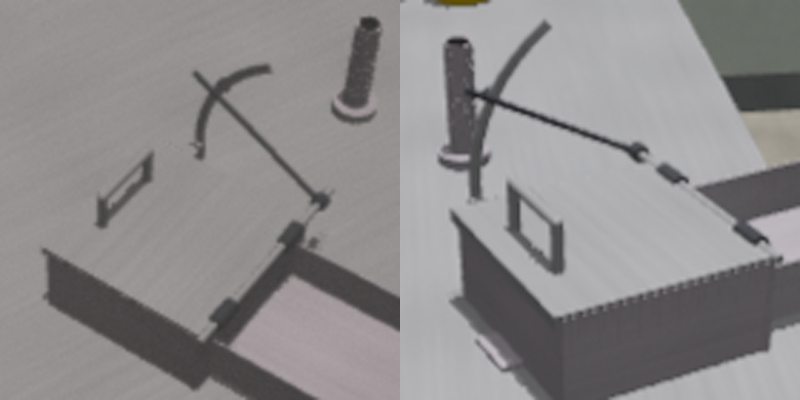

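Crop shows pointer rod tip (scene crop 195,72 / side crop 470,93), rod hinge end (320,201)/(640,153), handle bar ends (101,196),(150,154)/(560,222),(510,184), cover corners. I triangulate these.

```bash
python3 - <<'E'
from h import *
k=400/140
S=lambda x,y: ray('scene',290+x/k-.3,150+y/k-.3)
D=lambda x,y: ray('side',235+(x-400)/k-.3,155+y/k-.3)
P={}
for n,a,b in(('tip',(195,72),(470,93)),('phinge',(320,201),(640,153)),('bar-',(101,196),(560,222)),('bar+',(150,154),(510,184)),('cfront-',(45,250),(563,318)),('chinge-',(207,337),(778,260)),):
    P[n],e=tri(S(*a),D(*b)); print(n,P[n].round(4),round(e,4))
d=P['tip']-P['phinge'];print('len',np.linalg.norm(d),'angle',np.arctan2(d[2],np.hypot(d[0],d[1])),'yaw of -x',np.arctan2(-d[1],-d[0]))
b=P['bar+']-P['bar-'];print('bar yaw',np.arctan2(-b[0],b[1]),'mid',(P['bar+']+P['bar-'])/2)
c=P['cfront-']-P['chinge-'];print('cover yaw',np.arctan2(-c[1],-c[0]))
for n,(u,v) in (('scene',(290,319)),('side',(394,330))):print('tin',onz(n,u,v,.023))
print('tt',onz('scene',290+355/k,150+108/k,.01))
E
```

```text
tip [0.5005 0.1974 0.1699] 0.007
phinge [0.6462 0.2514 0.0827] 0.0053
bar- [0.5563 0.049  0.127 ] 0.0056
bar+ [0.527  0.1265 0.1199] 0.0012
cfront- [ 0.5515 -0.0123  0.0831] 0.0045
chinge- [0.7213 0.0569 0.079 ] 0.0078
len 0.17821039921076637 angle 0.5116869095253137 yaw of -x 0.3554389173697741
bar yaw 0.362141502422582 mid [0.54164967 0.08771442 0.12341542]
cover yaw 0.3872092191259844
tin [ 0.71723503 -0.16277569  0.023     ]
tin [ 0.72327822 -0.16643552  0.023     ]
tt [0.50556372 0.43066135 0.01      ]
```

Call:
drive_tool(
  targets=[
    {"claw":1,"x":0.1,"y":-0.32,"z":0},
    {"claw":1,"x":0.1,"y":-0.32,"z":0},
    {"claw":1,"x":0.1,"y":-0.32,"z":0},
    {"claw":1,"x":0.1,"y":-0.32,"z":0},
    {"claw":1,"x":0.1,"y":-0.32,"z":0},
    {"claw":1,"x":0.1,"y":-0.32,"z":0},
    {"claw":1,"x":0.1,"y":-0.32,"z":0},
    {"claw":1,"x":0.1,"y":-0.32,"z":0},
  ],
  squeeze=20,
)

```text
$.targets[0]: bad value
```

Call:
drive_tool(
  targets=[
    {"claw":1,"x":0.1,"y":-0.32,"z":0},
    {"claw":1,"x":0.1,"y":-0.32,"z":0},
    {"claw":1,"x":0.1,"y":-0.32,"z":0},
    {"claw":1,"x":0.1,"y":-0.32,"z":0},
    {"claw":1,"x":0.1,"y":-0.32,"z":0},
    {"claw":1,"x":0.1,"y":-0.32,"z":0},
    {"claw":1,"x":0.1,"y":-0.32,"z":0},
    {"claw":1,"x":0.1,"y":-0.32,"z":0},
  ],
)

```text
$.targets[0]: bad value
```

Call:
drive_tool(
  targets=[
    {"claw":1,"x":0.1,"y":-0.32,"z":0,"twist":0},
    {"claw":1,"x":0.1,"y":-0.32,"z":0,"twist":0},
    {"claw":1,"x":0.1,"y":-0.32,"z":0,"twist":0},
    {"claw":1,"x":0.1,"y":-0.32,"z":0,"twist":0},
    {"claw":1,"x":0.1,"y":-0.32,"z":0,"twist":0},
    {"claw":1,"x":0.1,"y":-0.32,"z":0,"twist":0},
    {"claw":1,"x":0.1,"y":-0.32,"z":0,"twist":0},
    {"claw":1,"x":0.1,"y":-0.32,"z":0,"twist":0},
  ],
  squeeze=20,
)

```text
time: 0.82
position: [0.356, 0.3041, 0.2312]
tcp_rot: [[-0.925, 0.38, -0.0], [0.38, 0.925, 0.0], [0.0, 0.0, -1.0]]
contact_force: [1.5, 1.0, 0.7]
width: 0.0855
finger_force: 0.0
```

Call:
drive_tool(
  targets=[
    {"claw":1,"x":0.1,"y":-0.32,"z":0,"twist":0},
    {"claw":1,"x":0.1,"y":-0.32,"z":0,"twist":0},
    {"claw":1,"x":0.1,"y":-0.32,"z":0,"twist":0},
    {"claw":1,"x":0.1,"y":-0.32,"z":0,"twist":0},
    {"claw":1,"x":0.1,"y":-0.32,"z":0,"twist":0},
    {"claw":1,"x":0.1,"y":-0.32,"z":0,"twist":0},
    {"claw":1,"x":0.1,"y":-0.32,"z":0,"twist":0},
    {"claw":1,"x":0.1,"y":-0.32,"z":0,"twist":0},
  ],
)

```text
time: 1.48
position: [0.4554, -0.0141, 0.2316]
tcp_rot: [[-0.925, 0.38, 0.001], [0.38, 0.925, 0.0], [-0.0, 0.001, -1.0]]
contact_force: [1.6, 0.8, 0.3]
width: 0.0859
finger_force: 0.0
```

Call:
drive_tool(
  targets=[
    {"claw":1,"x":0.09,"y":-0.28,"z":-0.05,"twist":0},
    {"claw":1,"x":0.09,"y":-0.28,"z":-0.05,"twist":0},
    {"claw":1,"x":0.09,"y":-0.28,"z":-0.05,"twist":0},
    {"claw":1,"x":0.09,"y":-0.28,"z":-0.05,"twist":0},
    {"claw":1,"x":0.09,"y":-0.28,"z":-0.05,"twist":0},
    {"claw":1,"x":0.09,"y":-0.28,"z":-0.05,"twist":0},
    {"claw":1,"x":0.09,"y":-0.28,"z":-0.05,"twist":0},
    {"claw":1,"x":0.09,"y":-0.28,"z":-0.05,"twist":0},
  ],
)

```text
time: 2.15
position: [0.5449, -0.2986, 0.18]
tcp_rot: [[-0.923, 0.385, -0.001], [0.385, 0.923, -0.003], [0.0, -0.003, -1.0]]
contact_force: [-1.5, 0.6, -0.9]
width: 0.0857
finger_force: 0.0
```

```bash
python3 - <<'E'
from h import *
s=state(); im=snap('wrist','w1.png')
hsv=cv2.cvtColor(im,cv2.COLOR_RGB2HSV); m=cv2.inRange(hsv,(8,100,40),(35,255,255))
c=[x for x in cv2.findContours(m,0,2)[0] if cv2.contourArea(x)>200]
for x in c:
    (b)=cv2.boundingRect(x); print(b,onz('wrist',b[0]+b[2]/2,b[1]+b[3]/2,.0175,s))
    print([onz('wrist',b[0]+b[2]/2+dx,b[1]+b[3]/2,.0175,s).round(4) for dx in(-10,10)])
print(s['position'])
E
```

```text
(252, 239, 45, 51) [ 0.56637795 -0.35294228  0.0175    ]
[array([ 0.5628, -0.3616,  0.0175]), array([ 0.57  , -0.3443,  0.0175])]
[ 0.54493318 -0.29855222  0.17999367]
```

View pics/w1.png

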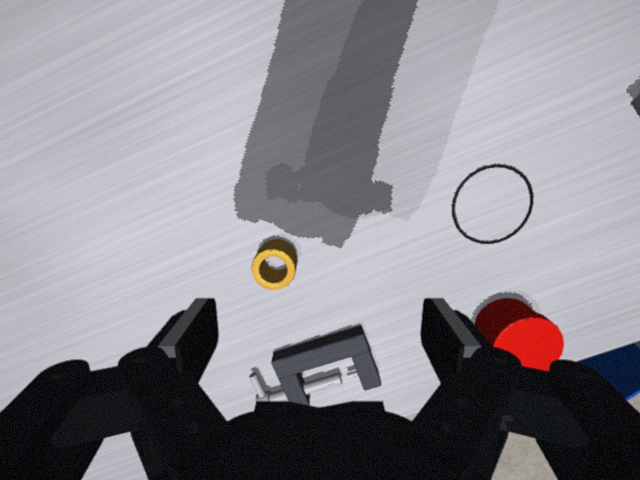

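Wrist: bushing top rim centred ~(274,269), ring ~(492.5,204), tin at (529,343), rivet tool at (325,365).

```bash
python3 - <<'E'
from h import *
s=state()
print(onz('wrist',274,269,.035,s),onz('wrist',492.5,203.5,0,s),onz('wrist',362,388,.0,s),onz('wrist',275,352,.02,s))
E
```

```text
[ 0.56475193 -0.34879835  0.035     ] [ 0.59454328 -0.14043516  0.        ] [ 0.74108696 -0.3272595   0.        ] [ 0.6507724  -0.38943644  0.02      ]
```

Call:
drive_tool(
  targets=[
    {"claw":1,"x":0.018,"y":-0.054,"z":-0.02,"twist":0},
    {"claw":1,"x":0.018,"y":-0.054,"z":-0.05,"twist":0},
    {"claw":1,"x":0.018,"y":-0.054,"z":-0.08,"twist":0},
    {"claw":1,"x":0.018,"y":-0.054,"z":-0.11,"twist":0},
    {"claw":1,"x":0.018,"y":-0.054,"z":-0.12,"twist":0},
    {"claw":1,"x":0.018,"y":-0.054,"z":-0.12,"twist":0},
    {"claw":1,"x":0.018,"y":-0.054,"z":-0.12,"twist":0},
  ],
)

```text
time: 2.78
position: [0.5636, -0.3458, 0.0621]
tcp_rot: [[-0.925, 0.38, -0.0], [0.38, 0.925, -0.0], [0.0, -0.0, -1.0]]
contact_force: [0.0, -0.2, 0.7]
width: 0.0855
finger_force: 0.0
```

Call:
drive_tool(
  targets=[
    {"claw":1,"x":0,"y":-0.006,"z":-0.02,"twist":0},
    {"claw":1,"x":0,"y":-0.006,"z":-0.04,"twist":0},
    {"claw":1,"x":0,"y":-0.006,"z":-0.053,"twist":0},
    {"claw":1,"x":0,"y":-0.006,"z":-0.053,"twist":0},
    {"claw":0.7,"x":0,"y":-0.006,"z":-0.053,"twist":0},
    {"claw":0.55,"x":0,"y":-0.006,"z":-0.053,"twist":0},
    {"claw":0.55,"x":0,"y":-0.006,"z":-0.053,"twist":0},
    {"claw":0.55,"x":0,"y":-0.006,"z":-0.053,"twist":0},
  ],
  squeeze=20,
)

```text
time: 3.45
position: [0.5639, -0.3522, 0.0095]
tcp_rot: [[-0.925, 0.38, 0.001], [0.38, 0.925, -0.001], [-0.001, -0.0, -1.0]]
contact_force: [0.4, -0.8, 0.0]
width: 0.047
finger_force: 0.0
```

```bash
python3 - <<'E'
from h import *
a=snap('side','s2.png')[350:480,250:420]; s=state(); print(s['position'],s['width'],s['finger_force'],s['contact_force'])
b=snap('wrist','w2.png')[140:460,100:540]
cv2.imwrite('pics/c2.png',np.hstack([cv2.resize(a,(418,320)),cv2.resize(b,(380,320))])[:,:,::-1])
E
```

```text
[ 0.5638249  -0.35212604  0.00924279] 0.047089221524759244 0.0 [ 0.49719537 -0.51520668 -0.56846318]
```

View pics/c2.png

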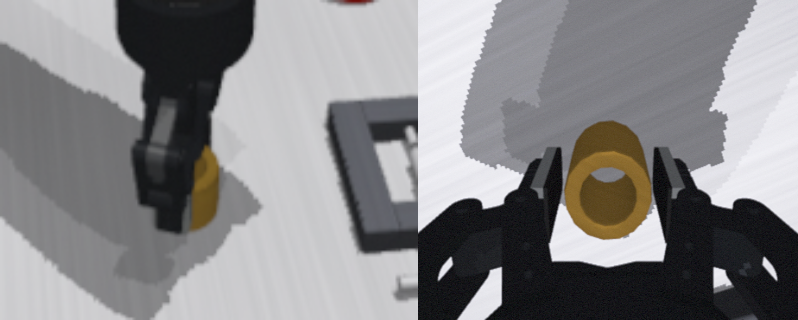

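Call:
drive_tool(
  targets=[
    {"claw":0.4,"x":0,"y":0,"z":0,"twist":0},
    {"claw":0.4,"x":0,"y":0,"z":0,"twist":0},
    {"claw":0.4,"x":0,"y":0,"z":0,"twist":0},
    {"claw":0.4,"x":0,"y":0,"z":0,"twist":0},
    {"claw":0.4,"x":0.001,"y":0.007,"z":0,"twist":0},
    {"claw":0.4,"x":0.003,"y":0.02,"z":0,"twist":0},
    {"claw":0.4,"x":0.005,"y":0.035,"z":0,"twist":0},
    {"claw":0.4,"x":0.007,"y":0.05,"z":0,"twist":0},
  ],
  squeeze=20,
)

```text
time: 4.22
position: [0.5707, -0.3021, 0.0089]
tcp_rot: [[-0.925, 0.381, 0.001], [0.381, 0.925, -0.001], [-0.002, -0.001, -1.0]]
contact_force: [-0.6, -5.6, 6.1]
width: 0.0396
finger_force: 20.9
```

Gripped and sliding; remaining about (0.023, 0.159).

Call:
drive_tool(
  targets=[
    {"claw":0.4,"x":0.003,"y":0.02,"z":0,"twist":0},
    {"claw":0.4,"x":0.006,"y":0.042,"z":0,"twist":0},
    {"claw":0.4,"x":0.009,"y":0.065,"z":0,"twist":0},
    {"claw":0.4,"x":0.013,"y":0.09,"z":0,"twist":0},
    {"claw":0.4,"x":0.017,"y":0.115,"z":0,"twist":0},
    {"claw":0.4,"x":0.02,"y":0.137,"z":0,"twist":0},
    {"claw":0.4,"x":0.022,"y":0.15,"z":0,"twist":0},
    {"claw":0.4,"x":0.023,"y":0.158,"z":0,"twist":0},
  ],
)

```text
time: 4.88
position: [0.5943, -0.142, 0.0089]
tcp_rot: [[-0.926, 0.378, 0.001], [0.378, 0.926, -0.0], [-0.001, 0.0, -1.0]]
contact_force: [0.1, -5.0, 6.6]
width: 0.0399
finger_force: 20.9
```

Call:
drive_tool(
  targets=[
    {"claw":0.4,"x":0,"y":0,"z":0,"twist":0},
    {"claw":0.4,"x":0,"y":0,"z":0,"twist":0},
    {"claw":0.55,"x":0,"y":0,"z":0,"twist":0},
    {"claw":0.6,"x":0,"y":0,"z":0,"twist":0},
    {"claw":0.7,"x":0,"y":0,"z":0,"twist":0},
    {"claw":0.7,"x":0,"y":0,"z":0,"twist":0},
  ],
)

```text
time: 5.38
position: [0.5931, -0.1439, 0.0082]
tcp_rot: [[-0.925, 0.38, -0.0], [0.38, 0.925, -0.0], [0.0, -0.0, -1.0]]
contact_force: [1.1, 0.7, 0.2]
width: 0.06
finger_force: 0.0
```

```bash
python3 - <<'E'
from h import *
s=state(); print(s['position'])
b=snap('wrist','w3.png')
a=snap('side','s3.png')[290:390,270:400]
cv2.imwrite('pics/c3.png',np.hstack([cv2.resize(a,(416,320)),cv2.resize(b[120:380,150:490],(384,320))])[:,:,::-1])
E
```

```text
[ 0.59311081 -0.14391981  0.00815687]
```

View pics/c3.png

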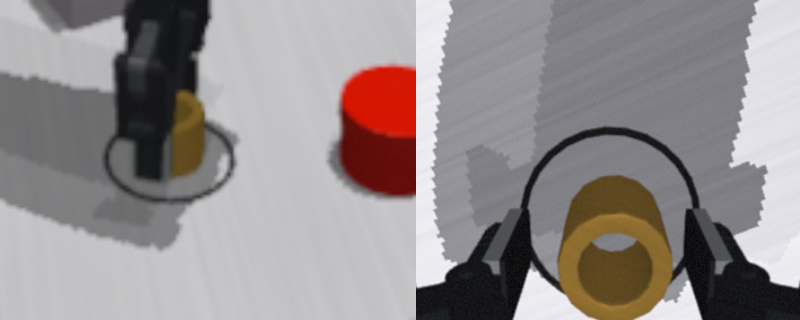

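The bushing stands inside the ring, near centre (side crop ring (170,158), bushing base ~(178,160)). Raising and moving towards the bar, with twist.

Call:
drive_tool(
  targets=[
    {"claw":0.7,"x":0,"y":0,"z":0.02,"twist":0},
    {"claw":0.7,"x":0,"y":0,"z":0.05,"twist":0},
    {"claw":0.9,"x":0,"y":0,"z":0.09,"twist":0},
    {"claw":1,"x":0,"y":0,"z":0.13,"twist":-7},
    {"claw":1,"x":0,"y":0,"z":0.17,"twist":-14},
    {"claw":1,"x":0,"y":0,"z":0.2,"twist":-21},
    {"claw":1,"x":-0.01,"y":0.04,"z":0.22,"twist":-28},
    {"claw":1,"x":-0.02,"y":0.08,"z":0.22,"twist":-35},
  ],
)

```text
time: 6.15
position: [0.5768, -0.0754, 0.2311]
tcp_rot: [[-0.545, 0.839, 0.005], [0.839, 0.545, -0.0], [-0.003, 0.004, -1.0]]
contact_force: [1.6, 0.2, -0.5]
width: 0.0854
finger_force: 0.0
```

Call:
drive_tool(
  targets=[
    {"claw":1,"x":-0.01,"y":0.04,"z":0,"twist":-6},
    {"claw":1,"x":-0.02,"y":0.08,"z":0,"twist":-12},
    {"claw":1,"x":-0.03,"y":0.12,"z":0,"twist":-12},
    {"claw":1,"x":-0.03,"y":0.15,"z":0,"twist":-12},
    {"claw":1,"x":-0.03,"y":0.15,"z":0,"twist":-12},
    {"claw":1,"x":-0.03,"y":0.15,"z":0,"twist":-12},
  ],
)

```text
time: 6.65
position: [0.5455, 0.079, 0.2276]
tcp_rot: [[-0.372, 0.928, -0.0], [0.928, 0.372, 0.0], [0.0, -0.0, -1.0]]
contact_force: [-0.2, -0.7, -0.2]
width: 0.0857
finger_force: 0.0
```

```bash
python3 - <<'E'
from h import *
s=state(); print(s['position'],s['tcp_rot'].round(3).tolist()); b=snap('wrist','w4.png')
im=snap('side','s4.png'); hsv=cv2.cvtColor(im,cv2.COLOR_RGB2HSV); m=cv2.inRange(hsv,(10,120,40),(35,255,255)); m[:310]=0;m[380:]=0;m[:,:290]=0;m[:,355:]=0
print(cv2.boundingRect(m)); x,y,w,h=cv2.boundingRect(m); print('bush',onz('side',x+w/2,y+h/2,.0175))
E
```

```text
[0.5455385  0.07898163 0.22759325] [[-0.372, 0.928, -0.0], [0.928, 0.372, 0.0], [0.0, -0.0, -1.0]]
(312, 318, 22, 27)
bush [ 0.59532443 -0.14537471  0.0175    ]
```

View pics/w4.png

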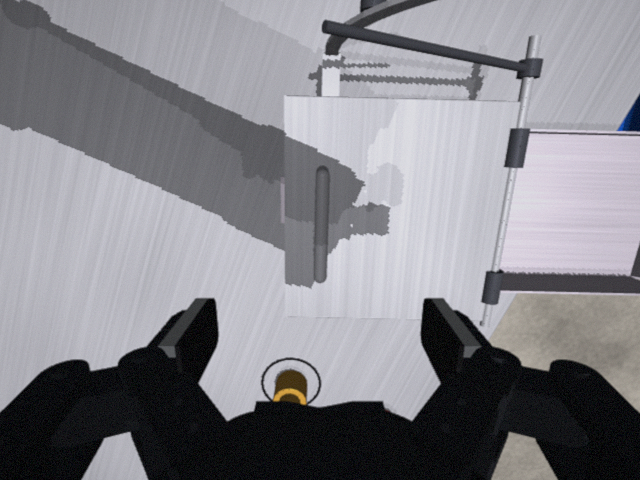

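Wrist: bar from (322,170) to (320,280); cover front edge from (285,96) to (286,317); pointer tip (325,26), its hinge collar (528,67); bushing inside ring at (290,385).

```bash
python3 - <<'E'
from h import *
s=state()
f=lambda u,v,z: onz('wrist',u,v,z,s)
a,b=f(322,166,.1295),f(320,283,.1295); m=(a+b)/2; print('bar',a,b,m,np.linalg.norm(a-b),'yaw',np.arctan2(-(a-b)[0],(a-b)[1]))
c,d=f(285,96,.0845),f(286,317,.0845);print('front',c,d,np.linalg.norm(c-d),'yaw',np.arctan2(-(c-d)[0],(c-d)[1]))
p,q=f(538,50,.0825),f(486,322,.0825);print('hinge',p,q)
# pointer: plane y'=118 from cover mid
yaw=.37; X=np.array([np.cos(yaw),np.sin(yaw),0]);Y=np.array([-X[1],X[0],0])
O=np.array([m[0],m[1],.0825])+.155*X; print('O',O, 'mid front',(c+d)/2)
for n,pt in (('wrist',(325,26)),('scene',(290+195*.35-.3,150+72*.35-.3)),('side',(235+70*.35-.3,155+93*.35-.3))):
    o,dd=ray(n,*pt,s); t=(.118-(o-O)@Y)/(dd@Y); r=o+t*dd-O; print(n,'angle',np.arctan2(r[2],-r@X),np.hypot(r[2],r@X))
E
```

```text
bar [0.5276022  0.12787339 0.1295    ] [0.55813986 0.04699832 0.1295    ] [0.54287103 0.08743585 0.1295    ] 0.08644839911299063 yaw 0.36103981493613085
front [0.48314491 0.1636633  0.0845    ] [ 0.54864595 -0.01391307  0.0845    ] 0.18927163529719762 yaw 0.35337789633463923
hinge [0.64817047 0.26345781 0.0825    ] [0.72426258 0.04865641 0.0825    ]
O [0.68738177 0.14348625 0.0825    ] mid front [0.51589543 0.07487511 0.0845    ]
wrist angle 0.48617654000497207 0.17412777695488746
scene angle 0.5331012485764018 0.18037274448329493
side angle 0.503329500617631 0.17403168830842422
```

Call:
drive_tool(
  targets=[
    {"claw":0.6,"x":-0.002,"y":0.008,"z":-0.02,"twist":-1},
    {"claw":0.6,"x":-0.002,"y":0.008,"z":-0.05,"twist":-1},
    {"claw":0.6,"x":-0.002,"y":0.008,"z":-0.075,"twist":-1},
    {"claw":0.6,"x":-0.002,"y":0.008,"z":-0.095,"twist":-1},
    {"claw":0.6,"x":-0.002,"y":0.008,"z":-0.11,"twist":-1},
    {"claw":0.6,"x":-0.002,"y":0.008,"z":-0.124,"twist":-1},
    {"claw":0.6,"x":-0.002,"y":0.008,"z":-0.124,"twist":-1},
    {"claw":0.6,"x":-0.002,"y":0.008,"z":-0.124,"twist":-1},
  ],
)

```text
time: 7.42
position: [0.5439, 0.0837, 0.1037]
tcp_rot: [[-0.35, 0.937, -0.001], [0.937, 0.35, -0.001], [-0.0, -0.001, -1.0]]
contact_force: [-0.0, 0.1, 1.2]
width: 0.0513
finger_force: 0.0
```

Call:
drive_tool(
  targets=[
    {"claw":0.4,"x":0,"y":0,"z":0,"twist":0},
    {"claw":0.3,"x":0,"y":0,"z":0,"twist":0},
    {"claw":0.2,"x":0,"y":0,"z":0,"twist":0},
    {"claw":0.05,"x":0,"y":0,"z":0,"twist":0},
    {"claw":0.05,"x":0,"y":0,"z":0,"twist":0},
    {"claw":0.05,"x":0,"y":0,"z":0,"twist":0},
    {"claw":0.05,"x":0,"y":0,"z":0,"twist":0},
  ],
  squeeze=40,
)

```text
time: 8.0
position: [0.5443, 0.0851, 0.1042]
tcp_rot: [[-0.352, 0.936, 0.001], [0.936, 0.352, 0.0], [-0.0, 0.001, -1.0]]
contact_force: [2.3, 1.1, 4.9]
width: 0.0085
finger_force: 39.2
```

```bash
python3 - <<'E'
from h import *
s=state(); print(s['position'],s['width'],s['finger_force'],s['contact_force'])
p=s['position'];yaw=.357;X=np.array([np.cos(yaw),np.sin(yaw)])
# bar moves on arc radius r about hinge
r=np.hypot(.155,.042);a0=np.arctan2(.042,.155)
for th in np.arange(0.0,.561,.05).tolist()+[.505]:
    h=.155-r*np.cos(a0+th); z=r*np.sin(a0+th)-.042; print(round(th,3),(h*X).round(4),round(z,4))
E
```

```text
[0.54434739 0.08510092 0.10415375] 0.008487034745084783 39.2298424243927 [2.31936788 1.07417737 4.93544772]
0.0 [0. 0.] -0.0
0.05 [0.0021 0.0008] 0.0077
0.1 [0.0047 0.0017] 0.0153
0.15 [0.0075 0.0028] 0.0227
0.2 [0.0107 0.004 ] 0.03
0.25 [0.0143 0.0053] 0.037
0.3 [0.0181 0.0068] 0.0439
0.35 [0.0223 0.0083] 0.0506
0.4 [0.0268 0.01  ] 0.057
0.45 [0.0316 0.0118] 0.0632
0.5 [0.0366 0.0137] 0.0692
0.55 [0.042  0.0157] 0.0748
0.505 [0.0372 0.0139] 0.0697
```

Call:
drive_tool(
  targets=[
    {"claw":0.05,"x":0,"y":0,"z":0,"twist":0},
    {"claw":0.05,"x":0.001,"y":0,"z":0.004,"twist":0},
    {"claw":0.05,"x":0.002,"y":0.001,"z":0.0077,"twist":0},
    {"claw":0.05,"x":0.0034,"y":0.0012,"z":0.0115,"twist":0},
    {"claw":0.05,"x":0.0047,"y":0.0017,"z":0.0153,"twist":0},
    {"claw":0.05,"x":0.006,"y":0.0022,"z":0.019,"twist":0},
    {"claw":0.05,"x":0.0075,"y":0.0028,"z":0.0227,"twist":0},
    {"claw":0.05,"x":0.0107,"y":0.004,"z":0.03,"twist":0},
  ],
  squeeze=60,
)

```text
time: 8.67
position: [0.554, 0.0887, 0.1331]
tcp_rot: [[-0.352, 0.936, -0.001], [0.936, 0.352, -0.001], [-0.0, -0.001, -1.0]]
contact_force: [6.3, 2.0, -11.2]
width: 0.0079
finger_force: 58.2
```

Call:
drive_tool(
  targets=[
    {"claw":0.05,"x":0.0036,"y":0.0013,"z":0.007,"twist":0},
    {"claw":0.05,"x":0.0074,"y":0.0028,"z":0.0139,"twist":0},
    {"claw":0.05,"x":0.0116,"y":0.0043,"z":0.0206,"twist":0},
    {"claw":0.05,"x":0.0161,"y":0.006,"z":0.027,"twist":0},
    {"claw":0.05,"x":0.0209,"y":0.0078,"z":0.0332,"twist":0},
    {"claw":0.05,"x":0.0265,"y":0.0099,"z":0.0397,"twist":0},
    {"claw":0.05,"x":0.0265,"y":0.0099,"z":0.0397,"twist":0},
    {"claw":0.05,"x":0.0265,"y":0.0099,"z":0.0397,"twist":0},
  ],
)

```text
time: 9.33
position: [0.579, 0.098, 0.1735]
tcp_rot: [[-0.352, 0.936, -0.005], [0.936, 0.352, -0.0], [0.001, -0.005, -1.0]]
contact_force: [-15.7, -3.9, 5.3]
width: 0.0078
finger_force: 59.0
```

```bash
python3 - <<'E'
from h import *
s=state(); print(s['position'],s['width'],s['finger_force'],s['contact_force'])
a=snap('side','s5.png')[140:300,230:390];b=snap('scene','sc5.png')[130:290,280:440];
cv2.imwrite('pics/c5.png',np.hstack([cv2.resize(b,(400,400),interpolation=2),cv2.resize(a,(400,400),interpolation=2)])[:,:,::-1])
snap('wrist','w5.png')
E
```

```text
[0.57901289 0.09804443 0.17347392] 0.007848566347205136 58.973005414009094 [-15.69524161  -3.91051423   5.28696909]
```

View pics/c5.png

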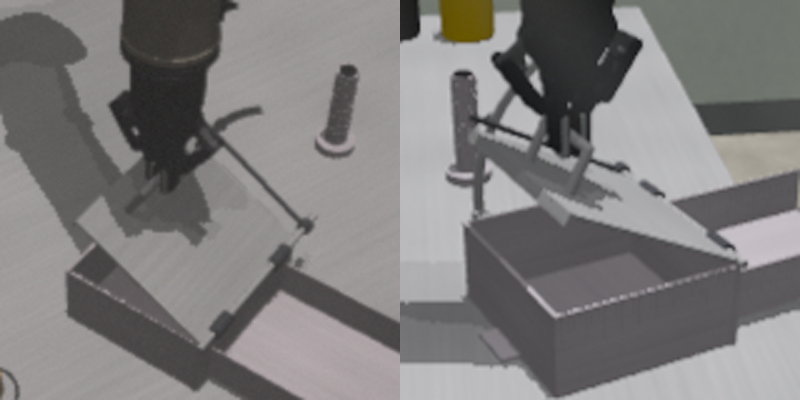

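View pics/w5.png

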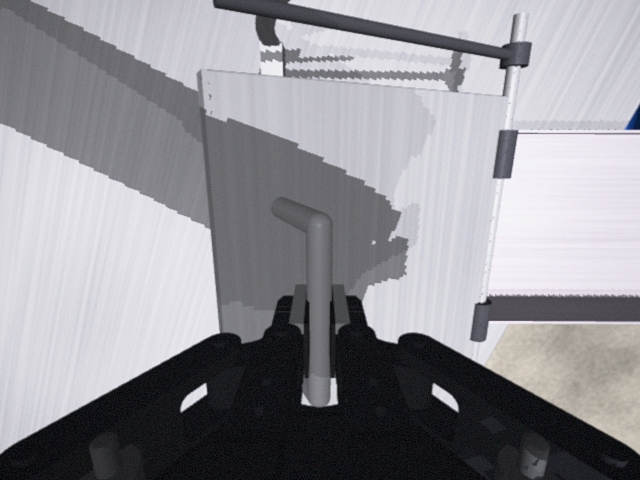

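Cover lifted: wrist view shows cover's +y front corner at (203,70), pointer tip (217,2); side crop corner (474,131), tip (471,118). Now comparing angles.

```bash
python3 - <<'E'
from h import *
s=state()
print(s['contact_force'])
yaw=.357; X=np.array([np.cos(yaw),np.sin(yaw),0]);Y=np.array([-X[1],X[0],0])
O=np.array([.543,.0875,.0825])+.155*X
def ang(n,pt,y):
    o,d=ray(n,*pt,s); t=(y-(o-O)@Y)/(d@Y); r=o+t*d-O; return np.arctan2(r[2],-r@X).round(3),np.hypot(r[2],r@X).round(4)
print('wrist cover',ang('wrist',(203,70),.095),'ptr',ang('wrist',(217,2),.118),'ptr base',ang('wrist',(500,50),.118))
print('side cover+',ang('side',(230+74/2.5,140+131/2.5),.095),'ptr',ang('side',(230+71/2.5,140+118/2.5),.118))
print('side cover-',ang('side',(230+140/2.5,140+206/2.5),-.095),ang('side',(230+170/2.5,140+222/2.5),-.095))
print('scene cover-',ang('scene',(280+78/2.5,130+220/2.5),-.095))
E
```

```text
[-15.50485663  -3.61024617   5.48960773]
wrist cover (np.float64(0.489), np.float64(0.1845)) ptr (np.float64(0.506), np.float64(0.178)) ptr base (np.float64(0.793), np.float64(0.0235))
side cover+ (np.float64(0.465), np.float64(0.1824)) ptr (np.float64(0.496), np.float64(0.1774))
side cover- (np.float64(0.473), np.float64(0.2127)) (np.float64(0.439), np.float64(0.1814))
scene cover- (np.float64(0.523), np.float64(0.1858))
```

Call:
drive_tool(
  targets=[
    {"claw":0.05,"x":0.0005,"y":0,"z":0.002,"twist":0},
    {"claw":0.05,"x":0.001,"y":0,"z":0.004,"twist":0},
    {"claw":0.05,"x":0.001,"y":0,"z":0.004,"twist":0},
    {"claw":0.05,"x":0.001,"y":0,"z":0.004,"twist":0},
    {"claw":0.05,"x":0.001,"y":0,"z":0.004,"twist":0},
    {"claw":0.05,"x":0.001,"y":0,"z":0.004,"twist":0},
  ],
)

```text
time: 9.98
position: [0.582, 0.099, 0.1774]
tcp_rot: [[-0.352, 0.936, -0.0], [0.936, 0.352, 0.0], [0.0, -0.0, -1.0]]
contact_force: [-0.7, 4.5, -8.0]
width: 0.0076
finger_force: 58.7
```

```bash
python3 - <<'E'
from h import *
s=state(); print(s['position'],s['width'],s['finger_force'],s['contact_force'],abs(s['qvel']).max())
im=snap('wrist','w6.png'); im0=cv2.imread('pics/w5.png')[:,:,::-1]
cv2.imwrite('pics/c6.png',np.hstack([im0[0:120,160:320],im[0:120,160:320]])[:,:,::-1].repeat(2,0).repeat(2,1))
im=snap('side','s6.png'); hsv=cv2.cvtColor(im,cv2.COLOR_RGB2HSV); m=cv2.inRange(hsv,(10,120,40),(35,255,255)); m[:310]=0;m[380:]=0;m[:,:290]=0;m[:,355:]=0
print(cv2.boundingRect(m))
E
```

```text
[0.58195732 0.09904594 0.17741323] 0.00757554992590647 58.73850166797638 [-0.71283279  4.52509584 -7.97607154] 0.0013658530192563138
(312, 318, 22, 27)
```

View pics/c6.png

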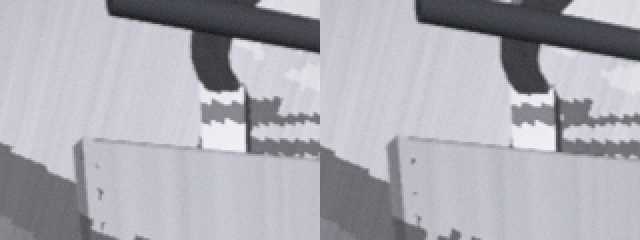

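Right half: cover corner at ~(201,69), pointer tip at ~(211,4).

```bash
python3 - <<'E'
from h import *
s=state()
yaw=.357; X=np.array([np.cos(yaw),np.sin(yaw),0]);Y=np.array([-X[1],X[0],0])
O=np.array([.543,.0875,.0825])+.155*X
def ang(n,pt,y):
    o,d=ray(n,*pt,s); t=(y-(o-O)@Y)/(d@Y); r=o+t*d-O; return np.arctan2(r[2],-r@X).round(3),np.hypot(r[2],r@X).round(4)
print('wrist cover',ang('wrist',(201,69),.095),'ptr',ang('wrist',(211,4),.118))
print(s['contact_force'])
E
```

```text
wrist cover (np.float64(0.522), np.float64(0.1845)) ptr (np.float64(0.515), np.float64(0.1786))
[-0.98884451  4.04681481 -8.50508292]
```

```bash
python3 -c "
from plant import *
print(job_done())"
```

```text
the job is handed in; nothing more can be done
None
```

I handed the job in at about 10 s of the 64 s: by camera the bushing stands about 2 mm from the ring's centre, slid there before the cover was lifted, and the gripper holds the cover still at about 0.51 rad, level with the pointer; the verdict was not shown to me.

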